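# Flip the stock tags to match the vial holders

### The job

Put the stock tags on the wooden board right: push tags over with a fingertip so that only the tag in front of the full vial holder (vials in all six cells) leans towards its holder and shows its disc face, and the tags in front of the part-filled and empty holders lean the other way and show their two-bar face; tags that are right already stay that way. Only push the tags: leave the vial holders, bottle, jar and slide box standing where they are, and pick nothing up.

Things in the scene. Friction and masses are not known exactly. Their poses are not given: they have to be found in the camera images.
- board: fixed wooden stock board lying on the bench, 300 (x) x 440 (y) x 12 mm; origin at the centre of its underside, z up; its x axis points from the row of tags to the row of vial holders. Place and yaw vary.
- tag_a (a joint): white plastic flip tag, a plate 56 mm wide, 52 mm tall and 4 mm thick, hinged along its lower edge; 0 = upright. Positive: top leans along board +x to its holder (stop +0.8), the face with ONE DISC is turned up (in stock). Negative: top leans along board -x (stop -0.8), the face with TWO BARS is turned up (reorder). Swings freely, about 50 g, needs under 1 N; past upright it falls to the other stop. Starts near a stop
- tag_a_hinge (a point): middle of tag_a's hinge line (along y), 26 mm above the bench, 14 above the board; axes as the board's. Tag's top edge is 56 mm from it: 40 mm aside, 39 up on a stop. Tags stand 100 mm apart in a row; which tag is where varies. The stand (aluminium, 70 mm along y) is fixed
- tag_a_bay (a point): point on the board's top, 150 mm along board +x from tag_a's hinge: middle of the place of the one holder that tag_a speaks for (directly behind it)
- tag_b (a joint): white plastic flip tag, a plate 56 mm wide, 52 mm tall and 4 mm thick, hinged along its lower edge; 0 = upright. Positive: top leans along board +x to its holder (stop +0.8), the face with ONE DISC is turned up (in stock). Negative: top leans along board -x (stop -0.8), the face with TWO BARS is turned up (reorder). Swings freely, about 50 g, needs under 1 N; past upright it falls to the other stop. Starts near a stop
- tag_b_hinge (a point): middle of tag_b's hinge line (along y), 26 mm above the bench, 14 above the board; axes as the board's. Tag's top edge is 56 mm from it: 40 mm aside, 39 up on a stop. Tags stand 100 mm apart in a row; which tag is where varies. The stand (aluminium, 70 mm along y) is fixed
- tag_b_bay (a point): point on the board's top, 150 mm along board +x from tag_b's hinge: middle of the place of the one holder that tag_b speaks for (directly behind it)
- tag_c (a joint): white plastic flip tag, a plate 56 mm wide, 52 mm tall and 4 mm thick, hinged along its lower edge; 0 = upright. Positive: top leans along board +x to its holder (stop +0.8), the face with ONE DISC is turned up (in stock). Negative: top leans along board -x (stop -0.8), the face with TWO BARS is turned up (reorder). Swings freely, about 50 g, needs under 1 N; past upright it falls to the other stop. Starts near a stop
- tag_c_hinge (a point): middle of tag_c's hinge line (along y), 26 mm above the bench, 14 above the board; axes as the board's. Tag's top edge is 56 mm from it: 40 mm aside, 39 up on a stop. Tags stand 100 mm apart in a row; which tag is where varies. The stand (aluminium, 70 mm along y) is fixed
- tag_c_bay (a point): point on the board's top, 150 mm along board +x from tag_c's hinge: middle of the place of the one holder that tag_c speaks for (directly behind it)
- tag_d (a joint): white plastic flip tag, a plate 56 mm wide, 52 mm tall and 4 mm thick, hinged along its lower edge; 0 = upright. Positive: top leans along board +x to its holder (stop +0.8), the face with ONE DISC is turned up (in stock). Negative: top leans along board -x (stop -0.8), the face with TWO BARS is turned up (reorder). Swings freely, about 50 g, needs under 1 N; past upright it falls to the other stop. Starts near a stop
- tag_d_hinge (a point): middle of tag_d's hinge line (along y), 26 mm above the bench, 14 above the board; axes as the board's. Tag's top edge is 56 mm from it: 40 mm aside, 39 up on a stop. Tags stand 100 mm apart in a row; which tag is where varies. The stand (aluminium, 70 mm along y) is fixed
- tag_d_bay (a point): point on the board's top, 150 mm along board +x from tag_d's hinge: middle of the place of the one holder that tag_d speaks for (directly behind it)
- holder_full: grey plastic vial holder, 70 (x) x 80 (y) x 30 mm, six cells (2 by 3), loose, standing on the board; origin at the centre of its underside. Which holder stands behind which tag varies. FULL: all six cells hold brown vials with white caps, reaching 57 mm above its underside
- holder_four: grey plastic vial holder, 70 (x) x 80 (y) x 30 mm, six cells (2 by 3), loose, standing on the board; origin at the centre of its underside. Which holder stands behind which tag varies. NOT full: only four cells hold brown vials with white caps, reaching 57 mm above its underside
- holder_two: grey plastic vial holder, 70 (x) x 80 (y) x 30 mm, six cells (2 by 3), loose, standing on the board; origin at the centre of its underside. Which holder stands behind which tag varies. NOT full: only two cells hold brown vials with white caps, reaching 57 mm above its underside
- holder_empty: grey plastic vial holder, 70 (x) x 80 (y) x 30 mm, six cells (2 by 3), loose, standing on the board; origin at the centre of its underside. Which holder stands behind which tag varies. NOT full: no vials
- reagent_bottle: brown reagent bottle, 60 mm diameter, 120 mm tall, loose, on the bench beside the board (+y side); bystander; origin at the centre of its underside
- steel_jar: lidded steel jar, 66 mm diameter, 75 mm tall, loose, on the bench beside the board (-y side); bystander; origin at the centre of its underside
- slide_box: closed white slide box, 60 x 100 x 35 mm, loose, on the bench beside the board (-y side); bystander; origin at the centre of its underside

How it is judged:
At the end, for the whole second after the job is handed in: The tag whose bay holds the full holder (within 50 mm of its bay point) reads above +0.6 rad (disc face up), each other tag below -0.6 rad (two-bar face up), all tags at rest; holders, bottle, jar and slide box at rest within 20 mm of where they began (((horizontal distance between tag_a_bay and holder_full below 0.05 m and value of joint tag_a above 0.6 rad) or (horizontal distance between tag_a_bay and holder_full above 0.05 m and value of joint tag_a below -0.6 rad)) and velocity of joint tag_a between -0.1 and 0.1 rad/s and ((horizontal distance between tag_b_bay and holder_full below 0.05 m and value of joint tag_b above 0.6 rad) or (horizontal distance between tag_b_bay and holder_full above 0.05 m and value of joint tag_b below -0.6 rad)) and velocity of joint tag_b between -0.1 and 0.1 rad/s and ((horizontal distance between tag_c_bay and holder_full below 0.05 m and value of joint tag_c above 0.6 rad) or (horizontal distance between tag_c_bay and holder_full above 0.05 m and value of joint tag_c below -0.6 rad)) and velocity of joint tag_c between -0.1 and 0.1 rad/s and ((horizontal distance between tag_d_bay and holder_full below 0.05 m and value of joint tag_d above 0.6 rad) or (horizontal distance between tag_d_bay and holder_full above 0.05 m and value of joint tag_d below -0.6 rad)) and velocity of joint tag_d between -0.1 and 0.1 rad/s and distance of each of holder_full, holder_four, holder_two, holder_empty, reagent_bottle, steel_jar, slide_box from where it was at the start of the episode below 0.02 m and linear speed of each of holder_full, holder_four, holder_two, holder_empty, reagent_bottle, steel_jar, slide_box below 0.02 m/s); the robot touches nothing.
It fails at once if a vial holder was shoved, lifted or carried (moved over 20 mm) (distance of any of holder_full, holder_four, holder_two, holder_empty from where it was at the start of the episode above 0.02 m).
It fails at once if a vial holder was tipped (over 0.35 rad) (angle between any of holder_full, holder_four, holder_two, holder_empty's own z axis and vertical above 0.35 rad).
It fails at once if the bottle, jar or slide box was moved over 20 mm or tipped (distance of any of reagent_bottle, steel_jar, slide_box from where it was at the start of the episode above 0.02 m or angle between any of reagent_bottle, steel_jar, slide_box's own z axis and vertical above 0.35 rad).
It also fails if it takes over 64 s, if anything falls off the work surface, if the arm or the gripper's body presses on something with over 40 N, if the wrist force passes 120 N, or if a joint passes its speed limit or range.

### The arm

A 6-joint arm with a two-finger parallel gripper is mounted at the origin on the work surface. World frame = base frame: x ahead of the robot, y to its left, z up, the work surface at z = 0. Lengths are in m, angles in rad, forces in N, time in s.
With the tool pointing down it reaches from about 0.35 to 0.775 m from the base axis. Payload 5.5 kg.
Tool frame: the origin (TCP) lies between the finger pads; the fingertips stand r.tip_extent ahead of it and the grasp point (between the pads) is the TCP (r.tip_extent is the distance from the TCP to the fingertips, in m); z points along the fingers, y is the line along which they close (so a half turn about z gives the same grasp; the last joint's range is limited). The gripper opens to 85 mm and grips with 20 to 120 N. Pads are 22 mm wide; open, the fingers measure 114 mm over their backs; the gripper's body (76 mm by 85 mm) begins 54 mm behind the grasp point. The pads swing forward as they close: fully open they stand 13 mm farther back than shut.
Start: joints at [-0.14, 0.313, 0.046, 1.304, 0, 1.431], TCP at [0.575, -0, 0.25] pointing down, gripper open.
Joint ranges: [-2.76, 2.76], [-0.86, 1.69], [-1.03, 1.26], [-2.2, 2.34], [-1.47, 1.5], [-3.14, 3.14]. Speed limits (rad/s): [2.57, 2.57, 3.14, 3.14, 3.14, 3.14].

### API

Orientations are given as a 3x3 rotation matrix whose columns are the frame's x, y, z axes.
In Python, from workcell import r gives the robot as it stands. The module is installed in compiled form; this text tells all that it offers.
- The arm moves only by the tool drive_tool, never from a script. Its argument "deltas" is a list of rows, each a list of 3 entries, a list of its own where there are three numbers: the shift along the tool's x, y, z in units of 30 mm (1.0 is 30 mm), then the turn, a rotation vector about the tool's x, y, z in units of 6 degrees (1.0 is 6 degrees), then the finger opening in mm, from 0 to 85.4. A call has 1 to 12 rows; each row shifts and turns the commanded pose from where the row before left it, along the tool's axes as they then stand; what a row does not reach is not made up. A row lasts 1/8 s, in which the tool goes at most 62.5 mm and 10.7 degrees, less where a joint would pass 70% of its speed; a pose out of reach is approached as far as the arm can. A call is refused whole if a number of a shift passes 1 or a number of a turn 1, either way. A call with a gripper value outside its range is refused whole. The fingers move at their own pace and stop on an object; "squeeze" is the grip in N (left out, the last holds). Time passes only in rows, so rows that do not move let the fingers close. It gives the time, the measured TCP pose, the force, the opening and the grip force at its end, in the units of the state.
- r.get_obs(): the state, without advancing time (a new reading comes with each control period).
- r.camera(name): name is "scene" or "side" or "wrist"; returns a dict with "pixels" (400x640x3 uint8, red, green, blue), "depth" (400x640 float32, m along the optical axis (not along the pixel's ray), 0 where there is no reading), "intrinsics" (3x3 intrinsics, pixels), "world_from_camera" (4x4, takes a point from camera to world coordinates). Camera axes: x right, y up, looking along -z (the intrinsics and any distortion apply to the point x, -y, -z); pixel columns grow to the right and rows downward; lengths in m; the calibration is good to about 2 mm. The wrist camera is an equidistant fisheye: a pixel r from the principal point sees the ray r / f radians off the axis. A picture is of the moment at which its call begins.
- r.sign_off(): hands the job in; it is judged then, once.
The state is a dict: "t": time; "joint_pos": joint angles; "joint_velocities": joint speeds; "tau": joint torques, N m; "position": TCP position; "tool_rot": TCP orientation; "ft_force": force on the tool from outside, world axes, zero at the start; "moment": the same for the moment, N m; "width": finger opening in m; "gripper_force": force on a finger pad.
Only numpy, scipy, OpenCV 4.12 (cv2) and the standard library are available. Lean on these libraries where they do the work, as an engineer would, in place of code of your own. Each camera call takes 0.05 s, during which the arm holds its last target. There are 200 camera calls.

## Working session

There is one attempt and no reset: what is moved stays moved. The work goes in short steps, Python scripts to look and compute and a tool call to move; the robot and the scene stay as the last step left them, time stands still between calls to the robot, and variables do not carry over. Pictures are saved under pics/ and viewed, at most 10 in all, crops included, and the job is handed in when it is done.

Besides the shell and the picture viewer there is one more tool, called after "Emit:" by a JSON object that holds its "api" and its "payload", one argument or row to a line. drive_tool: Moves the arm, as the interface text tells. Its arguments: {"type":"object","properties":{"deltas":{"type":"array"},"squeeze":{"type":"number"}},"required":["deltas"]}

```bash
mkdir -p pics
cat > h.py <<'E'
import numpy as np, cv2
from workcell import r
def pts(c):
    K=c["intrinsics"];T=c["world_from_camera"];d=c["depth"]
    v,u=np.mgrid[0:400,0:640]
    P=np.stack([(u-K[0,2])/K[0,0]*d,-(v-K[1,2])/K[1,1]*d,-d],-1)
    return P@T[:3,:3].T+T[:3,3]
E
python3 - <<'E'
from h import *
for n in("scene","side"):
    c=r.camera(n);np.savez(n,**c)
    cv2.imwrite(f"pics/{n}0.png",c["pixels"][...,::-1])
    print(n,c["world_from_camera"].round(3),c["intrinsics"])
o=r.get_obs();print(o["t"],o["position"],o["tool_rot"].round(3),r.tip_extent,o["width"])
E
```

```text
scene [[-0.27  -0.825  0.497  1.257]
 [ 0.963 -0.232  0.138  0.201]
 [ 0.002  0.516  0.857  1.216]
 [ 0.     0.     0.     1.   ]] [[496.56359669   0.         315.54026454]
 [  0.         496.56359669 201.98074041]
 [  0.           0.           1.        ]]
side [[ 0.958  0.19  -0.213  0.322]
 [-0.285  0.626 -0.725 -0.93 ]
 [-0.004  0.756  0.655  0.887]
 [ 0.     0.     0.     1.   ]] [[417.04381238   0.         314.07114348]
 [  0.         417.04381238 195.43793234]
 [  0.           0.           1.        ]]
0.1 [5.74564075e-01 4.28960057e-05 2.49484772e-01] [[ 0.     1.    -0.002]
 [ 1.    -0.     0.   ]
 [ 0.    -0.002 -1.   ]] 0.019 0.0851379786972148
```

View pics/scene0.png

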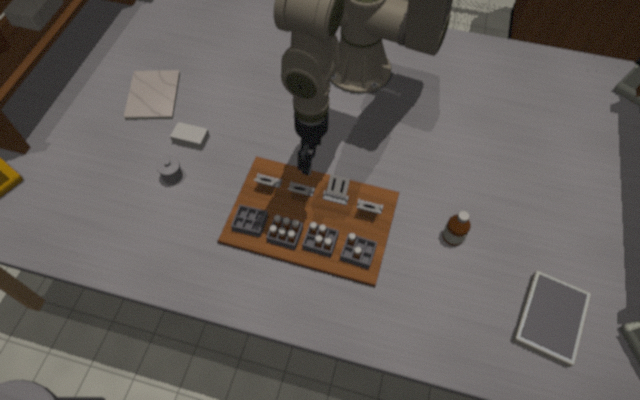

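View pics/side0.png

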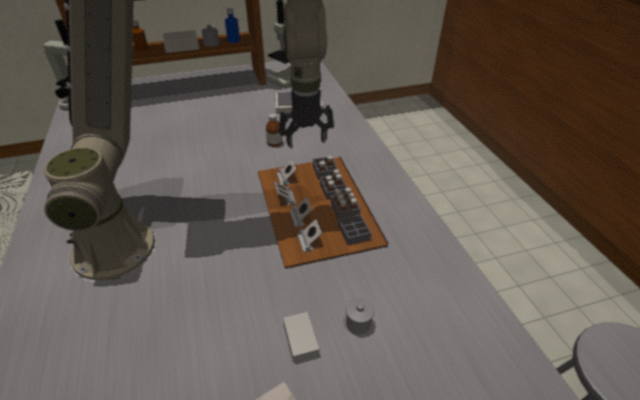

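The scene view shows four tags, at about (267,180), (300,188), (338,188) and (370,207). The holders behind them are at (250,220), (285,232), (320,238) and (358,250). I'll zoom in and measure.

Run:
```python
from h import *
c=dict(np.load("scene.npz"));P=pts(c);im=c["pixels"]
z=cv2.resize(im[150:285,212:407],(780,540),interpolation=cv2.INTER_CUBIC)
cv2.imwrite("pics/z0.png",cv2.convertScaleAbs(z[...,::-1],alpha=1.4))
hsv=cv2.cvtColor(im,cv2.COLOR_RGB2HSV)
X,Y,Z=P[...,0],P[...,1],P[...,2]
roi=np.zeros((400,640),bool);roi[150:290,210:410]=1
b=roi&(hsv[...,1]>120)&(Z>0.004)&(Z<0.03)
print("board Z",np.median(Z[b]))
rect=cv2.minAreaRect(P[b][:,:2].astype(np.float32)*1000);print(rect)
box=cv2.boxPoints(rect);print(box)
# white tags
w=roi&(hsv[...,1]<60)&(im.min(-1)>90)&(Z>0.03)
n,l,s,ce=cv2.connectedComponentsWithStats(w.astype(np.uint8))
for i in range(1,n):
    if s[i,4]>25:
        q=P[l==i];print(ce[i].round(),s[i,4],q.mean(0).round(3),q.min(0).round(3),q.max(0).round(3))
```

```text
board Z 0.012207792350289126
((606.8670654296875, 6.374542236328125), (435.7314147949219, 299.63043212890625), 88.92344665527344)
[[ 452.985   -208.63794]
 [ 752.5625  -214.26749]
 [ 760.74915  221.38702]
 [ 461.17163  227.01657]]
[266. 180.] 87 [ 0.556 -0.137  0.064] [ 0.525 -0.177  0.03 ] [1.257 0.201 1.216]
[338. 184.] 252 [0.514 0.059 0.058] [0.488 0.03  0.03 ] [1.257 0.201 1.216]
[369. 206.] 97 [0.562 0.157 0.063] [0.528 0.125 0.03 ] [1.257 0.201 1.216]
[313. 225.] 35 [0.66  0.029 0.068] [0.65 0.02 0.06] [0.668 0.037 0.073]
[273. 228.] 35 [ 0.697 -0.07   0.067] [ 0.681 -0.078  0.037] [ 0.706 -0.062  0.074]
[322. 227.] 36 [0.661 0.054 0.067] [0.655 0.045 0.06 ] [0.669 0.062 0.072]
[281. 231.] 26 [ 0.7   -0.045  0.067] [ 0.694 -0.053  0.06 ] [ 0.705 -0.037  0.071]
[291. 233.] 37 [ 0.715 -0.013  0.099] [ 0.69  -0.027  0.064] [1.257 0.201 1.216]
[352. 236.] 39 [0.678 0.136 0.095] [0.646 0.123 0.034] [1.257 0.201 1.216]
[318. 238.] 41 [0.705 0.056 0.093] [0.673 0.039 0.038] [1.257 0.201 1.216]
[328. 240.] 41 [0.692 0.077 0.064] [0.673 0.064 0.033] [0.703 0.085 0.078]
[357. 249.] 40 [0.71  0.158 0.093] [0.679 0.147 0.035] [1.257 0.201 1.216]
```

View pics/z0.png

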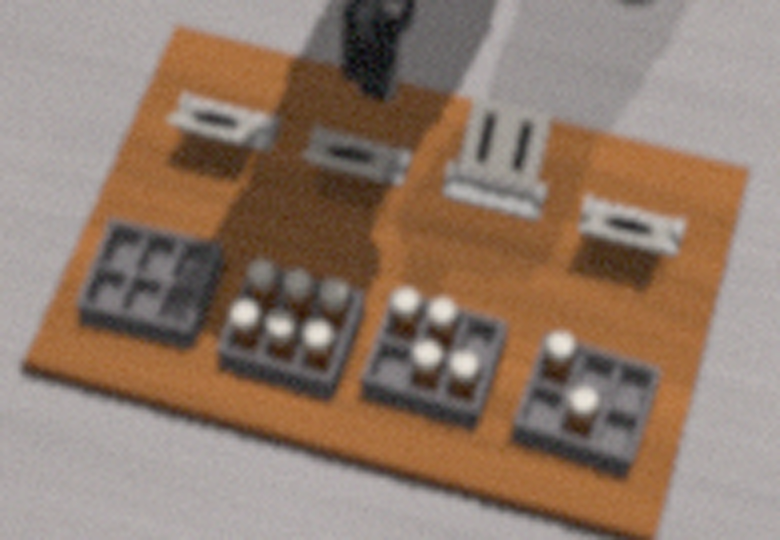

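The zoomed crop shows the empty holder at (150,280), the full one at (290,330) with its tag already on disc, and the four-vial one at (435,355) with its tag already on bars. The two-vial holder is at (585,405). Tags at (220,118) and (632,223) show the disc but belong to the empty and two-vial holders, so these two need flipping.

Run:
```python
from h import *
for n in("scene","side"):
    c=dict(np.load(n+".npz"));P=pts(c);P[c["depth"]<=0]=9
    X,Y,Z=P[...,0],P[...,1],P[...,2]
    for yc in(-.143,-.043,.057,.157):
        m=(abs(Y-yc)<.022)&(X>.45)&(X<.62)&(Z>.022)&(Z<.09)
        q=P[m]; hi=q[q[:,2]>np.percentile(q[:,2],80)]
        print(n,yc,m.sum(),"x pct",np.percentile(q[:,0],[2,50,98]).round(3),"top",hi.mean(0).round(3),np.polyfit(q[:,2],q[:,0],1).round(3))
        m=(abs(Y-yc)<.03)&(X>.62)&(X<.75)&(Z>.03)&(Z<.09)
        print("   holder xmin",np.percentile(X[m],[1,99]).round(3),np.percentile(Z[m],99).round(3))
```

```text
scene -0.143 98 x pct [0.523 0.55  0.565] top [ 0.563 -0.145  0.065] [1.064 0.494]
   holder xmin [0.636 0.708] 0.045
scene -0.043 105 x pct [0.526 0.552 0.569] top [ 0.567 -0.042  0.066] [1.063 0.496]
   holder xmin [0.647 0.717] 0.073
scene 0.057 314 x pct [0.491 0.51  0.532] top [0.495 0.056 0.063] [-0.961  0.556]
   holder xmin [0.642 0.712] 0.073
scene 0.157 113 x pct [0.53  0.557 0.573] top [0.571 0.155 0.066] [1.078 0.499]
   holder xmin [0.647 0.717] 0.073
side -0.143 221 x pct [0.522 0.543 0.564] top [ 0.56  -0.146  0.061] [1.017 0.497]
   holder xmin [0.635 0.706] 0.042
side -0.043 179 x pct [0.525 0.545 0.566] top [ 0.562 -0.043  0.061] [0.997 0.5  ]
   holder xmin [0.645 0.714] 0.069
side 0.057 99 x pct [0.489 0.508 0.53 ] top [0.492 0.059 0.062] [-1.032  0.556]
   holder xmin [0.64 0.71] 0.069
side 0.157 125 x pct [0.529 0.55  0.57 ] top [0.567 0.159 0.061] [1.035 0.503]
   holder xmin [0.643 0.715] 0.067
```

Emit:
{"api": "drive_tool", "payload": {
  "deltas": [
    [[-0.96, 0.17, 0.66], [0, 0, 0], 0],
    [[-0.96, 0.17, 0.66], [0, 0, 0], 0],
    [[-0.96, 0.17, 0.66], [0, 0, 0], 0],
    [[-0.96, 0.17, 0.66], [0, 0, 0], 0],
    [[-0.96, 0.17, 0.66], [0, 0, 0], 0],
    [[0, 0, 0], [0, 0, 0], 0],
    [[0, 0, 0], [0, 0, 0], 0],
    [[0, 0, 0], [0, 0, 0], 0]
  ]
}}

```text
t: 1.1
position: [0.6008, -0.1432, 0.1522]
tool_rot: [[-0.001, 1.0, 0.001], [1.0, 0.001, -0.0], [-0.0, 0.001, -1.0]]
ft_force: [0.2, 0.1, 0.5]
width: -0.0
gripper_force: 0.0
```

Emit:
{"api": "drive_tool", "payload": {
  "deltas": [
    [[0, 0, 0.7], [0, 0, 0], 0],
    [[0, 0, 0.7], [0, 0, 0], 0],
    [[0, 0, 0.7], [0, 0, 0], 0],
    [[0, 0, 0.6], [0, 0, 0], 0],
    [[0, 0, 0], [0, 0, 0], 0]
  ]
}}

```text
t: 1.72
position: [0.5997, -0.1428, 0.0696]
tool_rot: [[-0.001, 1.0, -0.002], [1.0, 0.001, 0.001], [0.001, -0.002, -1.0]]
ft_force: [0.6, 0.2, -0.3]
width: -0.0001
gripper_force: 0.0
```

Run:
```python
from h import *
c=r.camera("side");im=c["pixels"][130:265,230:425]
cv2.imwrite("pics/s1.png",cv2.convertScaleAbs(cv2.resize(im,(780,540),interpolation=cv2.INTER_CUBIC)[...,::-1],alpha=1.4))
```

```text
(no output)
```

View pics/s1.png

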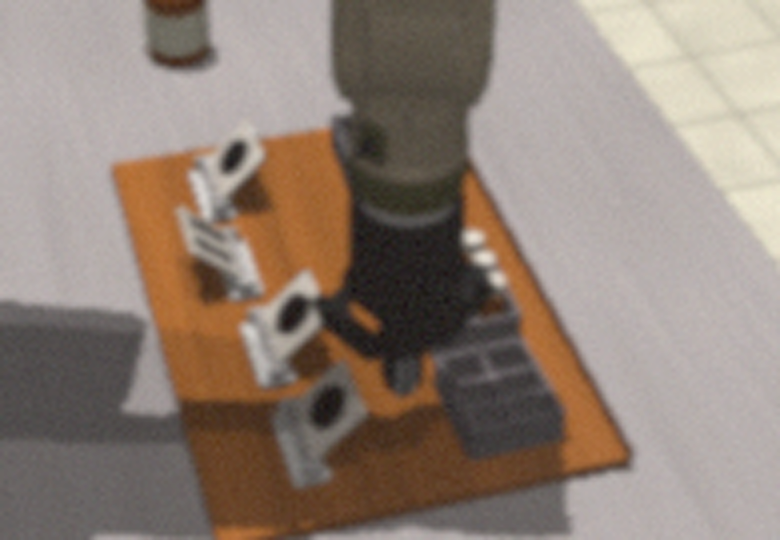

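The side view shows the fingertip at (403,380), in the gap between the tag at (320,410) and the empty holder at (500,400). Now I'll sweep it towards -x.

Emit:
{"api": "drive_tool", "payload": {
  "deltas": [
    [[0, -0.4, 0], [0, 0, 0], 0],
    [[0, -0.4, 0], [0, 0, 0], 0],
    [[0, -0.4, 0], [0, 0, 0], 0],
    [[0, -0.4, 0], [0, 0, 0], 0],
    [[0, -0.4, 0], [0, 0, 0], 0],
    [[0, -0.4, 0], [0, 0, 0], 0],
    [[0, -0.3, 0], [0, 0, 0], 0],
    [[0, 0, 0], [0, 0, 0], 0],
    [[0, 0, 0], [0, 0, 0], 0],
    [[0, 0, -1], [0, 0, 0], 0],
    [[0, 0, -1], [0, 0, 0], 0],
    [[0, 0, -1], [0, 0, 0], 0]
  ]
}}

```text
t: 3.28
position: [0.52, -0.144, 0.1612]
tool_rot: [[-0.0, 1.0, 0.0], [1.0, 0.0, -0.0], [-0.0, 0.0, -1.0]]
ft_force: [-0.4, 0.2, -0.3]
width: 0.0002
gripper_force: 0.0
```

Run:
```python
from h import *
c=r.camera("side");im=c["pixels"][130:265,230:425]
cv2.imwrite("pics/s2.png",cv2.convertScaleAbs(cv2.resize(im,(780,540),interpolation=cv2.INTER_CUBIC)[...,::-1],alpha=1.4))
```

```text
(no output)
```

View pics/s2.png

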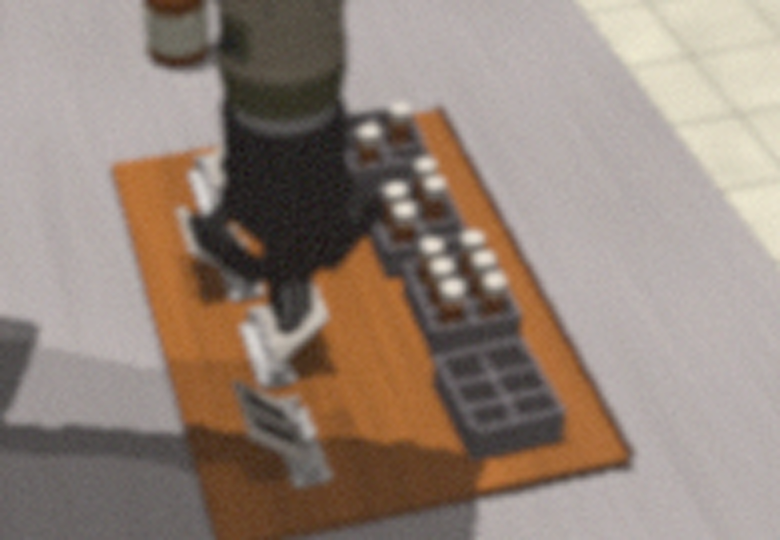

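The side view shows the first tag at (285,430) now on its bars and the holders unmoved. Next is the tag at the +y end.

Emit:
{"api": "drive_tool", "payload": {
  "deltas": [
    [[0.91, 0.26, 0], [0, 0, 0], 0],
    [[0.91, 0.26, 0], [0, 0, 0], 0],
    [[0.91, 0.26, 0], [0, 0, 0], 0],
    [[0.91, 0.26, 0], [0, 0, 0], 0],
    [[0.91, 0.26, 0], [0, 0, 0], 0],
    [[0.91, 0.27, 0], [0, 0, 0], 0],
    [[0.91, 0.27, 0], [0, 0, 0], 0],
    [[0.91, 0.27, 0], [0, 0, 0], 0],
    [[0.91, 0.27, 0], [0, 0, 0], 0],
    [[0.91, 0.27, 0], [0, 0, 0], 0],
    [[0.93, 0.25, 0], [0, 0, 0], 0],
    [[0, 0, 0], [0, 0, 0], 0]
  ]
}}

```text
t: 4.82
position: [0.6071, 0.1589, 0.1599]
tool_rot: [[-0.003, 1.0, 0.0], [1.0, 0.003, 0.0], [0.0, 0.0, -1.0]]
ft_force: [0.2, 0.3, 0.5]
width: 0.0003
gripper_force: 0.0
```

Emit:
{"api": "drive_tool", "payload": {
  "deltas": [
    [[0, 0, 0.75], [0, 0, 0], 0],
    [[0, 0, 0.75], [0, 0, 0], 0],
    [[0, 0, 0.75], [0, 0, 0], 0],
    [[0, 0, 0.75], [0, 0, 0], 0],
    [[0, 0, 0], [0, 0, 0], 0]
  ]
}}

```text
t: 5.45
position: [0.6049, 0.1559, 0.0683]
tool_rot: [[0.001, 1.0, -0.004], [1.0, -0.001, -0.001], [-0.001, -0.004, -1.0]]
ft_force: [-0.1, 0.0, 0.3]
width: -0.0001
gripper_force: 0.0
```

Emit:
{"api": "drive_tool", "payload": {
  "deltas": [
    [[0, -0.4, 0], [0, 0, 0], 0],
    [[0, -0.4, 0], [0, 0, 0], 0],
    [[0, -0.4, 0], [0, 0, 0], 0],
    [[0, -0.4, 0], [0, 0, 0], 0],
    [[0, -0.4, 0], [0, 0, 0], 0],
    [[0, -0.4, 0], [0, 0, 0], 0],
    [[0, -0.3, 0], [0, 0, 0], 0],
    [[0, 0, 0], [0, 0, 0], 0],
    [[0, 0, 0], [0, 0, 0], 0],
    [[0, 0, -1], [0, 0, 0], 0],
    [[0, 0, -1], [0, 0, 0], 0],
    [[0, 0, -1], [0, 0, 0], 0]
  ]
}}

```text
t: 6.95
position: [0.5261, 0.1568, 0.1612]
tool_rot: [[0.0, 1.0, 0.0], [1.0, -0.0, 0.0], [0.0, 0.0, -1.0]]
ft_force: [0.6, 0.3, -0.0]
width: -0.0001
gripper_force: 0.0
```

Emit:
{"api": "drive_tool", "payload": {
  "deltas": [
    [[0, -0.5, -1], [0, 0, 0], 0],
    [[0, -0.5, -1], [0, 0, 0], 0],
    [[0, -0.5, -1], [0, 0, 0], 0],
    [[0, -0.5, -1], [0, 0, 0], 0],
    [[0, 0, 0], [0, 0, 0], 0],
    [[0, 0, 0], [0, 0, 0], 0],
    [[0, 0, 0], [0, 0, 0], 0]
  ]
}}

```text
t: 7.82
position: [0.4655, 0.1567, 0.2789]
tool_rot: [[0.0, 1.0, -0.002], [1.0, -0.0, -0.0], [-0.0, -0.002, -1.0]]
ft_force: [0.0, 0.5, 0.4]
width: -0.0001
gripper_force: 0.0
```

Run:
```python
from h import *
c=r.camera("scene");im=c["pixels"][150:285,212:407]
cv2.imwrite("pics/z3.png",cv2.convertScaleAbs(cv2.resize(im,(780,540),interpolation=cv2.INTER_CUBIC)[...,::-1],alpha=1.4))
P=pts(c);P[c["depth"]<=0]=9;X,Y,Z=P[...,0],P[...,1],P[...,2]
for yc in(-.143,-.043,.057,.157):
    q=P[(abs(Y-yc)<.022)&(X>.45)&(X<.62)&(Z>.03)&(Z<.09)]; print(yc,len(q),np.polyfit(q[:,2],q[:,0],1).round(2))
    m=(abs(Y-yc)<.03)&(X>.62)&(X<.75)&(Z>.03)&(Z<.09)
    print(np.percentile(X[m],[1,99]).round(3))
```

```text
-0.143 261 [-0.93  0.55]
[0.636 0.708]
-0.043 94 [1.08 0.49]
[0.648 0.717]
0.057 287 [-1.01  0.56]
[0.642 0.713]
0.157 296 [-0.97  0.56]
[0.645 0.718]
```

View pics/z3.png

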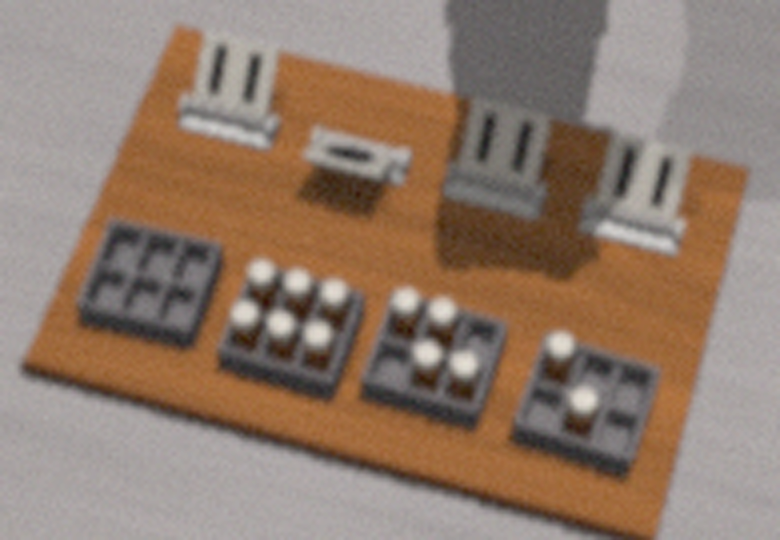

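The picture shows bars at (235,75), (508,140) and (645,180), and the disc only at (350,155), in front of the full holder. All tags are right and the holders haven't moved.

```bash
python3 -c "
from workcell import r
print(r.sign_off())"
```

```text
the job is handed in; nothing more can be done
None
```

Done: I pushed over the tags in front of the empty and two-vial holders, so only the full holder's tag shows its disc, nothing else was moved, and the job is handed in (the sign-off gave no verdict).

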